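# Set the hot plate under the pot to simmer

### The job

Two identical hot plates stand on the cooking table and a pot stands on one of them. Turn the heat knob of the hot plate under the pot clockwise until its white pointer line points at the long white bar on the dial (the simmer mark), then let go. Leave the other hot plate switched off and the pot in its place.

Things in the scene. Friction and masses are not known exactly. Their poses are not given: they have to be found in the camera images.
- heat_knob (a joint): Knob angle (rad) of the hot plate under the pot: 0 = off, pointer at the dial's first dot; grows clockwise from above; stops at 0 and 3.3. Starts at 0 to 0.5. The simmer mark, the only long white bar (14 x 5 mm, 30 to 44 mm from the knob's axis) among white dots on the black deck, is at 1.222. Slight friction (0.05 N m), no spring or detents: stays where it is left.
- heat_knob_grip (a point): Point on that knob's vertical axis at gripping height, 32 mm above the deck; turns with it. Knob: grey disc 52 mm across, 8 mm high, and on it an upright black bar 48 long, 14 thick, its top 42 mm above the deck. x: along the bar to its end with the white pointer line (on half its top and down its end); y: across the 14 mm; z up.
- spare_knob (a joint): Knob angle of the other hot plate, the same in all ways but bare: 0 = off, where it starts; clockwise grows. Each hot plate is a black box fixed to the table, 300 x 240 mm, deck 70 mm high, turned up to 17 degrees; one stands left, one right. Its knob is on the end away from the robot, 150 mm beyond the centre of its round plate.
- pot: Low round steel pot, 170 mm across, 55 mm high, with two black loop handles reaching 113 mm from its axis; loose, about 0.9 kg. Origin: centre of its underside; z up, handles along y. It stands on a round plate 78 mm above the table: rim 133 mm above the table, wall 59 to 70 mm from the heat knob's axis.

How it is judged:
At the end, for the whole second after the job is handed in: The heat knob of the hot plate under the pot is at rest within 0.2 rad (11 degrees) of the simmer mark at 1.222 rad, the other hot plate's knob is within 0.2 rad of off, and the pot is within 20 mm of where it stood (value of joint heat_knob between 1.022 and 1.422 rad and velocity of joint heat_knob between -0.05 and 0.05 rad/s and value of joint spare_knob below 0.2 rad and distance of pot from where it was at the start of the episode below 0.02 m); the robot touches nothing.
It fails at once if the other hot plate's knob is turned by more than 0.2 rad (value of joint spare_knob above 0.2 rad).
It fails at once if the pot is shoved or lifted by more than 20 mm (distance of pot from where it was at the start of the episode above 0.02 m).
It also fails if it takes over 32 s, if anything falls off the work surface, if the arm or the gripper's body presses on something with over 40 N, if the wrist force passes 120 N, or if a joint passes its speed limit or range.

### The arm

A 6-joint arm with a two-finger parallel gripper is mounted at the origin on the work surface. World frame = base frame: x ahead of the robot, y to its left, z up, the work surface at z = 0. Lengths are in m, angles in rad, forces in N, time in s.
With the tool pointing down it reaches from about 0.275 to 0.85 m from the base axis. Payload 5.2 kg.
Tool frame: the origin (TCP) lies midway between the tips of the shut fingers; the grasp point (between the pads) lies 19 mm behind it (grip_point_offset is the distance from the TCP to the grasp point, in m); z points along the fingers, y is the line along which they close (so a half turn about z gives the same grasp; the last joint's range is limited). The gripper opens to 85 mm and grips with 20 to 120 N. Pads are 22 mm wide; open, the fingers measure 114 mm over their backs; the gripper's body (76 mm by 85 mm) begins 54 mm behind the grasp point. The pads swing forward as they close: fully open they stand 13 mm farther back than shut.
Start: joints at [-1.493, 0.259, 1.535, -0, 1.348, -0.203], TCP at [0.152, -0.528, 0.193] pointing down, gripper open.
Joint ranges: [-3.14, 3.14], [-0.91, 2.08], [0.19, 2.58], [-1.22, 4.36], [0.22, 2.71], [-3.12, 3.12]. Speed limits (rad/s): [2.57, 2.57, 3.14, 3.14, 3.14, 3.14].

### API

Orientations are given as a unit quaternion [x, y, z, w].
In Python, from rig import * gives the robot as it stands.
- The arm moves only by the shell command python3 -m crank 'ROWS' [OPENING]. ROWS is JSON, a list of rows, each an object with "travel": the shift along the tool's x, y, z in m, a list of three; "turn": the turn about the tool's z in rad. In form: [{"travel": [tx, ty, tz], "turn": turn}, ...]. A call has exactly 5 rows; each row shifts and turns the commanded pose from where the row before left it, along the tool's axes as they then stand; what a row does not reach is not made up. A row lasts 1/10 s, in which the tool goes at most 50 mm and 8.59 degrees, less where a joint would pass 70% of its speed; a pose out of reach is approached as far as the arm can. A call is refused whole if a number of a shift passes 0.05 or a number of a turn 0.15, either way. A call with a gripper value outside its range is refused whole. OPENING is the gripper command: -1 is fully open, 1 is shut, values between are in proportion, set as the call begins (- or left out, the last holds). The fingers move at their own pace and stop on an object; the grip force is fixed at half the most. Time passes only in rows, so rows that do not move let the fingers close, or fill a call up. It gives the time, the measured TCP pose, the force, the opening and the grip force at its end, in the units of the state.
- get_obs(): the state, without advancing time (a new reading comes with each control period).
- read_camera(name): name is "scene" or "side" or "wrist"; returns a dict with "pixels" (384x512x3 uint8, red, green, blue), "vfov" (degrees; the focal length in pixels is half the picture's height over the tangent of half this angle, whatever the lens; pixels are square), "cx", "cy" (the principal point, pixels), "R" (3x3) and "t" (3): a world point X has camera coordinates R X + t. Camera axes: x right, y down, z forward; pixel columns grow to the right and rows downward; lengths in m; the calibration is good to about 2 mm. A picture is of the moment at which its call begins. There is no depth.
- sign_off(): hands the job in; it is judged then, once.
The state is a dict: "time": time; "joint_positions": joint angles; "qd": joint speeds; "effort": joint torques, N m; "tool_pos": TCP position; "eef_rot": TCP orientation; "wrist_force": force on the tool from outside, world axes, zero at the start; "torque": the same for the moment, N m; "width": finger opening in m; "finger_force": force on a finger pad.
Only numpy, scipy, OpenCV 4.12 (cv2) and the standard library are available. Lean on these libraries where they do the work, as an engineer would, in place of code of your own. Each camera call takes 0.05 s, during which the arm holds its last target. There are 200 camera calls.

## Working session

There is one attempt and no reset: what is moved stays moved. The work goes in short steps, Python scripts to look and compute and a shell command to move; the robot and the scene stay as the last step left them, time stands still between calls to the robot, and variables do not carry over. Pictures are saved under pics/ and viewed, at most 10 in all, crops included, and the job is handed in when it is done.

```bash
mkdir -p pics
cat > h.py <<'E'
from rig import *
import numpy as np, cv2
def K(c):
    f=c["pixels"].shape[0]/2/np.tan(np.radians(c["vfov"])/2)
    return np.array([[f,0,c["cx"]],[0,f,c["cy"]],[0,0,1]])
def cast(c,uv,z):
    R=np.array(c["R"]);t=np.array(c["t"]);o=-R.T@t
    d=R.T@np.linalg.inv(K(c))@np.array([uv[0],uv[1],1.])
    return o+d*(z-o[2])/d[2]
def proj(c,X):
    p=K(c)@(np.array(c["R"])@np.array(X)+np.array(c["t"]));return p[:2]/p[2]
E
python3 - <<'E'
from h import *
import pickle
cs={n:read_camera(n) for n in ("scene","side","wrist")}
pickle.dump(cs,open("c0.pkl","wb"))
a=np.hstack([cs["scene"]["pixels"],cs["side"]["pixels"]])[...,::-1]
cv2.imwrite("pics/scene.png",cv2.resize(cs["scene"]["pixels"][...,::-1],(800,600),interpolation=cv2.INTER_CUBIC))
cv2.imwrite("pics/side.png",cv2.resize(cs["side"]["pixels"][...,::-1],(800,600),interpolation=cv2.INTER_CUBIC))
for n in cs: print(n,cs[n]["vfov"],-np.array(cs[n]["R"]).T@cs[n]["t"])
print(get_obs())
E
```

```text
scene 57.51951724226533 [1.02736169 0.19130492 0.55414239]
side 48.61249899763905 [0.48402728 0.82005777 0.74982268]
wrist 68.93931836505129 [ 0.23271484 -0.50509773  0.37361606]
{'time': 0.15, 'joint_positions': array([-1.49281963e+00,  2.59184135e-01,  1.53583710e+00,  3.92185785e-06,
        1.34801975e+00, -2.02775633e-01]), 'qd': array([ 0.00103204, -0.00247825, -0.00352801, -0.00018044, -0.00014471,
       -0.00052819]), 'effort': array([ 1.25566345e-03, -4.46391177e+01, -2.90818048e+01, -3.25293477e-04,
        8.19206703e-03, -4.43227236e-06]), 'tool_pos': array([ 0.15239304, -0.52798052,  0.19265895]), 'eef_rot': array([ 9.90163236e-01,  1.39915125e-01,  4.70665779e-05, -7.22635627e-04]), 'wrist_force': array([ 0.36998611, -0.18951189, -0.40852922]), 'torque': array([ 0.00870754,  0.03018583, -0.00989908]), 'finger_force': 0.0, 'width': 0.08531749200259571}
```

View pics/scene.png

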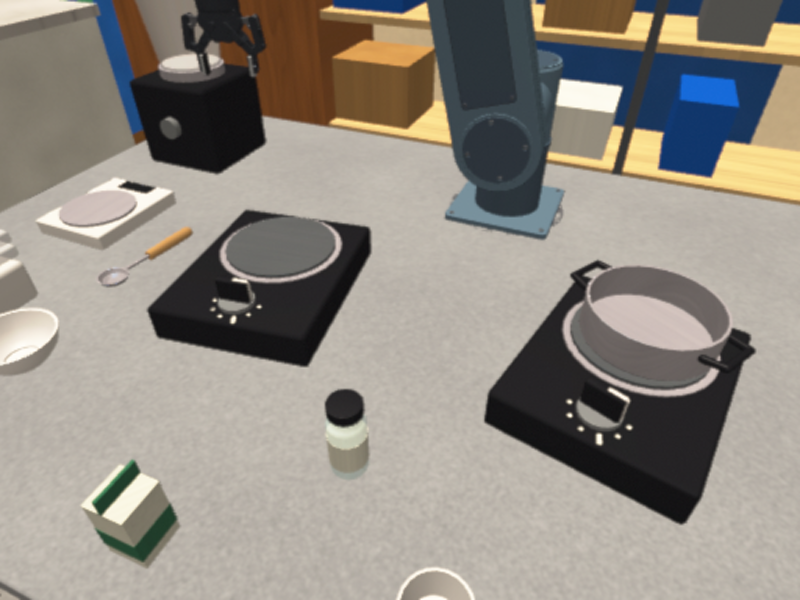

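View pics/side.png

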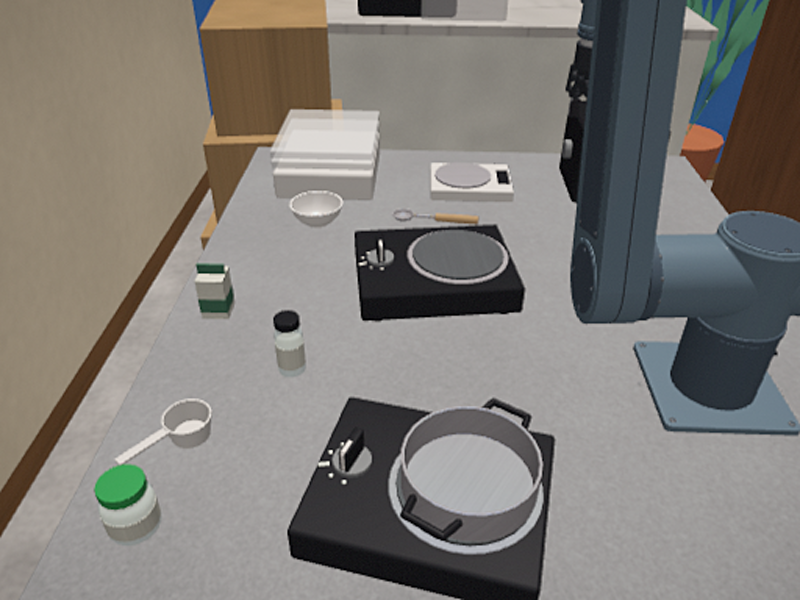

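Scene: the pot is on the left (+y) hot plate. Its knob is at about (600,405), with the pointer toward image right (625,395) and the simmer bar at (599,438). In the side view the knob is at (350,455).

Run:
```python
from h import *
import pickle
cs=pickle.load(open("c0.pkl","rb"))
for n,(x0,x1,y0,y1) in {"scene":(355,412,235,290),"side":(198,245,265,315)}.items():
    c=cs[n];g=c["pixels"].min(2)
    m=np.zeros_like(g);m[y0:y1,x0:x1]=(g[y0:y1,x0:x1]>150)
    k,l,s,ce=cv2.connectedComponentsWithStats(m)
    for i in range(1,k):
        print(n,s[i],ce[i].round(1),"deck",cast(c,ce[i],.07)[:2].round(4),"top",cast(c,ce[i],.112)[:2].round(4))
for n,uv in {"scene":(600,412),"side":(352,461)}.items():
    print(n,cast(cs[n],np.array(uv)*.64,.078))
for n,(x,y) in {"scene":(384,260),"side":(223,290)}.items():
    im=cs[n]["pixels"][y-32:y+32,x-32:x+32,::-1]
    cv2.imwrite(f"pics/k_{n}.png",cv2.resize(im,(512,512),interpolation=cv2.INTER_CUBIC))
a=np.hstack([cv2.resize(cv2.imread(f"pics/k_{n}.png"),(400,400)) for n in("scene","side")]);cv2.imwrite("pics/k.png",a)
```

```text
scene [376 235  36  17 114] [393.9 243.6] deck [0.5038 0.2549] top [0.5492 0.2494]
scene [389 248  14  10  39] [395.9 252.3] deck [0.5252 0.2606] top [0.5688 0.2546]
scene [363 256   3   2   6] [364.  256.5] deck [0.5584 0.2082] top [0.5991 0.2067]
scene [371 259  20  13 106] [379.  266.3] deck [0.5711 0.2364] top [0.6106 0.2325]
scene [363 265   3   2   5] [364.2 265.4] deck [0.5792 0.212 ] top [0.6181 0.2102]
scene [370 273   3   3   6] [371.3 273.8] deck [0.5933 0.2264] top [0.6309 0.2233]
scene [401 272   3   3   6] [402.2 273.2] deck [0.5709 0.2753] top [0.6105 0.268 ]
scene [382 278   3   7  19] [383.1 280.7] deck [0.6003 0.2468] top [0.6373 0.242 ]
scene [394 278   3   2   5] [394.8 278.6] deck [0.588  0.2647] top [0.6261 0.2583]
side [198 265  20  42 439] [204.2 279.4] deck [0.612  0.1986] top [0.6041 0.237 ]
side [218 282   7  10  32] [220.5 286.1] deck [0.5754 0.216 ] top [0.5698 0.2533]
side [224 287  13  16  78] [230.5 296.3] deck [0.5521 0.2422] top [0.5479 0.2779]
side [210 288   3   3   6] [211.2 288.8] deck [0.5941 0.2242] top [0.5873 0.261 ]
side [216 288   1   1   1] [216. 288.] deck [0.5843 0.2215] top [0.5781 0.2585]
side [213 290   4  10  19] [214.5 294.2] deck [0.5855 0.2382] top [0.5793 0.2741]
side [211 303   2   2   4] [211.5 303.5] deck [0.5887 0.2623] top [0.5822 0.2968]
side [219 307   3   3   7] [219.7 308. ] deck [0.5711 0.2728] top [0.5657 0.3066]
scene [0.56916285 0.24284348 0.078     ]
side [0.56223057 0.24624346 0.078     ]
```

View pics/k.png

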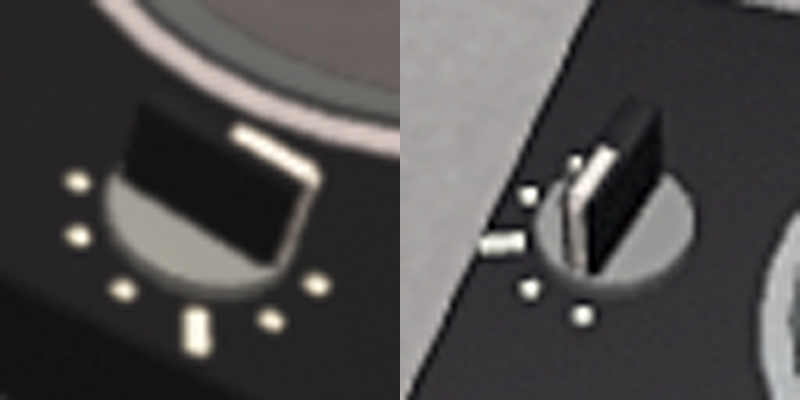

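Run:
```python
from h import *
import pickle
from scipy.optimize import least_squares
cs=pickle.load(open("c0.pkl","rb"))
c=cs["scene"]
P=np.array([cast(c,u,.07)[:2] for u in [(364,256.5),(364.2,265.4),(371.3,273.8),(402.2,273.2),(394.8,278.6),(383.1,280.7)]])
r=least_squares(lambda p:np.hypot(*(P[:5]-p[:2]).T)-p[2],[.56,.24,.037]);print(r.x,r.fun)
a=r.x[:2]
print("angles",np.degrees(np.arctan2(*(P-a).T[::-1])))
f=lambda n,u:cast(cs[n],u,.112)[:2]
s=[f("scene",(352+x*.16,228+y*.16)) for x,y in((235,130),(315,175),(145,90))]
d=[f("side",(191+(x-400)*.16,258+y*.16)) for x,y in((612,152),(573,195),(637,95),(655,105))]
for q in s+d: print(q,q-a)
print(np.degrees(np.arctan2(*(s[1]-s[0])[::-1])),np.degrees(np.arctan2(*(d[1]-d[0])[::-1])))
```

```text
[0.56276421 0.24199195 0.0341627 ] [-1.07919380e-04  8.13686078e-05  9.30944048e-05  1.71092832e-04
 -2.37636451e-04]
angles [-97.34855574 -61.30904354 -27.26907894  76.1834075   42.04434975
   7.45240186]
[0.56472518 0.24388799] [0.00196097 0.00189605]
[0.57302668 0.26525908] [0.01026247 0.02326713]
[0.55908742 0.21929456] [-0.00367679 -0.02269739]
[0.56206057 0.24303296] [-0.00070364  0.00104101]
[0.57251386 0.26126954] [0.00974965 0.01927759]
[0.55629317 0.21823335] [-0.00647104 -0.0237586 ]
[0.55008912 0.22235242] [-0.01267509 -0.01963953]
68.77156813617418 60.178465737619646
```

```bash
R='{"travel":[0.024,-0.025,0],"turn":0}'; python3 -m crank '[{"travel":[0.0,0.0,-0.02],"turn":0},{"travel":[0.0,0.0,-0.02],"turn":0},{"travel":[0.024,-0.025,0],"turn":0},{"travel":[0.024,-0.025,0],"turn":0},{"travel":[0.024,-0.025,0],"turn":0}]' -1
python3 -m crank '[{"travel":[0.024,-0.025,0],"turn":0},{"travel":[0.024,-0.025,0],"turn":0},{"travel":[0.024,-0.025,0],"turn":0},{"travel":[0.024,-0.025,0],"turn":0},{"travel":[0.024,-0.025,0],"turn":0}]'
python3 -m crank '[{"travel":[0.024,-0.025,0],"turn":0},{"travel":[0.024,-0.025,0],"turn":0},{"travel":[0.024,-0.025,0],"turn":0},{"travel":[0.024,-0.025,0],"turn":0},{"travel":[0.024,-0.025,0],"turn":0}]'
```

```text
time: 0.65
tool_pos: [0.2011, -0.4353, 0.233]
eef_rot: [0.99, 0.14, 0.0, -0.0]
wrist_force: [1.0, -0.2, 0.0]
width: 0.0851
finger_force: 0.0
time: 1.15
tool_pos: [0.2818, -0.2816, 0.2331]
eef_rot: [0.99, 0.14, 0.0, -0.0]
wrist_force: [-0.2, -0.2, 0.4]
width: 0.0855
finger_force: 0.0
time: 1.65
tool_pos: [0.3624, -0.1283, 0.2333]
eef_rot: [0.99, 0.14, 0.0, 0.0]
wrist_force: [0.4, -0.5, 0.4]
width: 0.0854
finger_force: 0.0
```

```bash
python3 -m crank '[{"travel":[0.0295,-0.03,0],"turn":0},{"travel":[0.0295,-0.03,0],"turn":0},{"travel":[0.0295,-0.03,0],"turn":0},{"travel":[0.0295,-0.03,0],"turn":0},{"travel":[0.0295,-0.03,0],"turn":0}]'
python3 -m crank '[{"travel":[0.0295,-0.03,0],"turn":0},{"travel":[0.0295,-0.03,0],"turn":0},{"travel":[0.0295,-0.03,0],"turn":0},{"travel":[0.0295,-0.03,0],"turn":0},{"travel":[0.0295,-0.03,0],"turn":0}]'
python3 -m crank '[{"travel":[0,0,0],"turn":-0.14},{"travel":[0,0,0],"turn":-0.14},{"travel":[0,0,0],"turn":-0.14},{"travel":[0,0,0],"turn":-0.14},{"travel":[0,0,0],"turn":-0.14}]' 0.1
python3 -m crank '[{"travel":[0,0,0],"turn":-0.14},{"travel":[0,0,0],"turn":0},{"travel":[0,0,0],"turn":0},{"travel":[0,0,0],"turn":0},{"travel":[0,0,0],"turn":0}]'
python3 - <<'E'
from h import *
import pickle
c=read_camera("wrist");pickle.dump(c,open("c1.pkl","wb"))
im=c["pixels"][...,::-1].copy()
cv2.imwrite("pics/w1.png",cv2.resize(im,(768,576)))
print(get_obs()["tool_pos"],get_obs()["eef_rot"],get_obs()["width"],proj(c,[.5628,.242,.112])*1.5)
E
```

```text
time: 2.15
tool_pos: [0.4627, 0.0571, 0.2332]
eef_rot: [0.99, 0.14, -0.0, 0.0]
wrist_force: [-0.2, -0.5, -0.5]
width: 0.0854
finger_force: 0.0
time: 2.65
tool_pos: [0.5628, 0.242, 0.2329]
eef_rot: [0.99, 0.14, -0.0, 0.0]
wrist_force: [1.1, -0.3, -0.3]
width: 0.0851
finger_force: 0.0
time: 3.15
tool_pos: [0.5622, 0.2404, 0.2328]
eef_rot: [0.881, 0.474, -0.001, -0.0]
wrist_force: [-0.7, -0.4, 0.2]
width: 0.0381
finger_force: 0.0
time: 3.65
tool_pos: [0.5624, 0.2403, 0.2333]
eef_rot: [0.847, 0.531, -0.0, -0.0]
wrist_force: [0.7, -0.7, 0.6]
width: 0.0383
finger_force: 0.0
[0.56245291 0.24025417 0.23328808] [ 8.47388521e-01  5.30973346e-01 -3.01805652e-05 -1.19343711e-05] 0.03851985383314131 [386.02993743 266.72984254]
```

View pics/w1.png

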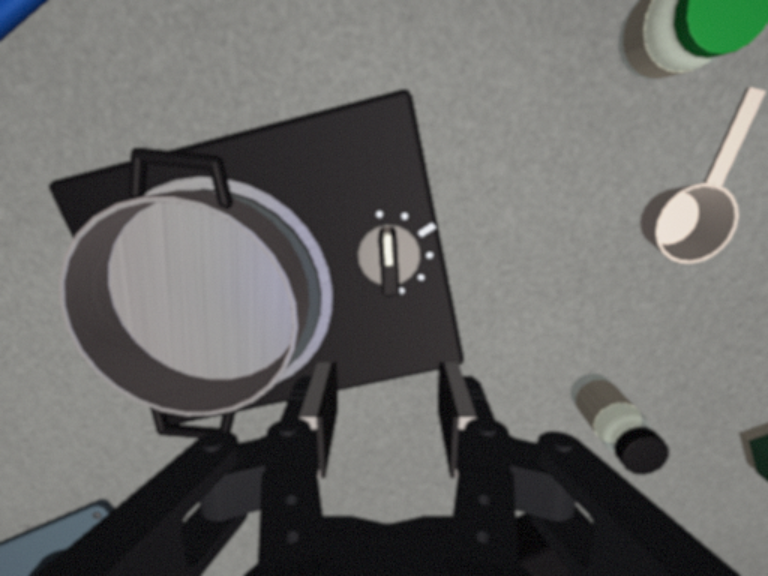

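The wrist view shows the knob at (389,260) with its bar vertical, centred between the fingers. The pointer is up and the simmer bar is at (427,230). I'll compute the axis and angles from this view.

Run:
```python
from h import *
import pickle
from scipy.optimize import least_squares
c=pickle.load(open("c1.pkl","rb"))
g=c["pixels"].min(2);m=np.zeros_like(g);m[135:202,235:298]=g[135:202,235:298]>165
k,l,s,ce=cv2.connectedComponentsWithStats(m)
for i in range(1,k): print(s[i],ce[i].round(1),cast(c,ce[i],.07)[:2].round(4))
P=np.array([cast(c,np.array(u)/1.5,.07)[:2] for u in [(379,214),(404.5,216),(429.5,255),(421,278),(402,291),(427,230)]])
r=least_squares(lambda p:np.hypot(*(P[:5]-p[:2]).T)-p[2],[.56,.24,.037]);print(r.x,r.fun)
print(np.degrees(np.arctan2(*(P-r.x[:2]).T[::-1])))
q=[cast(c,np.array(u)/1.5,.112)[:2] for u in((387,231),(390,291))];print(q,sum(q)/2,np.degrees(np.arctan2(*(q[0]-q[1])[::-1])))
```

```text
[251 141   4   4  13] [252.6 142.4] [0.5721 0.2745]
[268 142   4   4  13] [269.4 143.6] [0.5899 0.2642]
[279 149  11   8  48] [284.2 152.6] [0.6017 0.2463]
[256 156   6  21  99] [258.3 166.3] [0.5654 0.2447]
[284 168   4   4  13] [285.8 169.5] [0.5948 0.2258]
[279 183   4   4  12] [280.5 184.5] [0.5807 0.2108]
[267 192   2   3   6] [267.5 193. ] [0.5608 0.2077]
[0.56439446 0.24046517 0.03454266] [ 3.80218365e-06  1.83523767e-05 -9.81387008e-05  1.43213364e-04
 -6.72292193e-05]
[ 77.22231237  42.1203637  -26.72036437 -62.47644691 -95.99761969
   7.16506928]
[array([0.57510051, 0.26575931]), array([0.55719771, 0.22353207])] [0.56614911 0.24464569] 67.02483752073518
```

```bash
python3 -m crank '[{"travel":[0.0017,0.0012,0],"turn":-0.04},{"travel":[0,0,0.02],"turn":0},{"travel":[0,0,0.02],"turn":0},{"travel":[0,0,0.02],"turn":0},{"travel":[0,0,0.02],"turn":0}]'
python3 -m crank '[{"travel":[0,0,0.02],"turn":0},{"travel":[0,0,0.02],"turn":0},{"travel":[0,0,0.015],"turn":0},{"travel":[0,0,0.012],"turn":0},{"travel":[0,0,0],"turn":0}]'
python3 -m crank '[{"travel":[0,0,0],"turn":0},{"travel":[0,0,0],"turn":0},{"travel":[0,0,0],"turn":0},{"travel":[0,0,0],"turn":0},{"travel":[0,0,0],"turn":0}]' 1
python3 -c "
from h import *
cv2.imwrite('pics/w2.png',cv2.resize(read_camera('side')['pixels'][200:384,120:400,::-1],None,fx=2.5,fy=2.5));print(get_obs()['torque'])"
```

```text
time: 4.2
tool_pos: [0.5643, 0.2413, 0.1527]
eef_rot: [0.837, 0.548, 0.0, 0.0]
wrist_force: [0.0, -0.3, 0.8]
width: 0.038
finger_force: 0.0
time: 4.7
tool_pos: [0.563, 0.241, 0.0845]
eef_rot: [0.836, 0.548, -0.002, -0.001]
wrist_force: [-0.8, 0.6, 0.3]
width: 0.0385
finger_force: 0.0
time: 5.2
tool_pos: [0.5645, 0.2414, 0.0868]
eef_rot: [0.836, 0.548, 0.0, 0.0]
wrist_force: [-0.1, -0.2, -0.6]
width: -0.0001
finger_force: 0.0
[0.00597645 0.00149889 0.00499271]
```

View pics/w2.png

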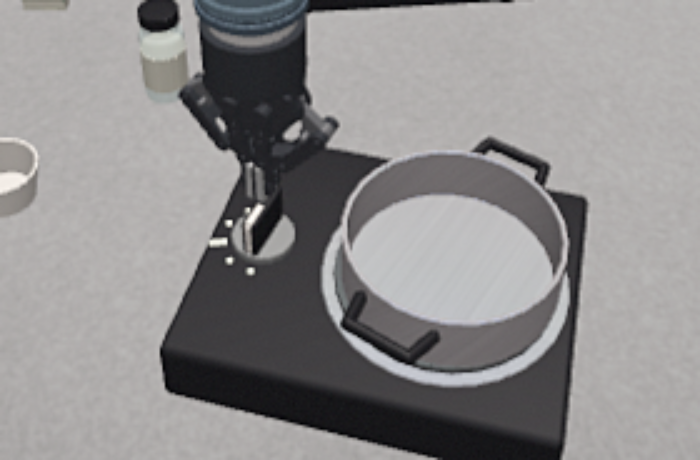

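The side view shows the fingers shut behind the bar (tips at crop (258,195)) with the knob at (263,230) untouched, so the grasp missed toward −y. I'll compare the tool pose with the camera calibration.

Run:
```python
from h import *
import pickle
cs=pickle.load(open("c0.pkl","rb"));o=get_obs()
print(o["tool_pos"])
c=cs["side"];print("side tcp crop",(proj(c,o["tool_pos"])-[120,200])*2.5, "knobtop",(proj(c,[.564,.241,.112])-[120,200])*2.5)
print({k:v for k,v in c.items() if k!="pixels"})
s=read_camera("scene");w=read_camera("wrist")
print("scene tcp",proj(s,o["tool_pos"]),"wrist tcp",proj(w,o["tool_pos"]))
p=proj(s,o["tool_pos"]).astype(int)
a=cv2.resize(s["pixels"][200:320,310:470,::-1],(400,300)); b=cv2.resize(w["pixels"][...,::-1],(400,300))
cv2.imwrite("pics/w3.png",np.hstack([a,b]))
```

```text
[0.56443203 0.2413172  0.08664466]
side tcp crop [260.69125856 225.62038726] knobtop [260.11255278 203.79137466]
{'vfov': 48.61249899763905, 'cx': 256.2747722729016, 'cy': 194.8800855380089, 'R': array([[-0.9993156 , -0.03611902,  0.00798403],
       [-0.02772882,  0.58858364, -0.80796065],
       [ 0.02448348, -0.80762907, -0.58918235]]), 't': array([0.50732909, 0.13657614, 1.09223411])}
scene tcp [384.57955497 258.20388117] wrist tcp [258.07862044 225.05126182]
```

View pics/w3.png

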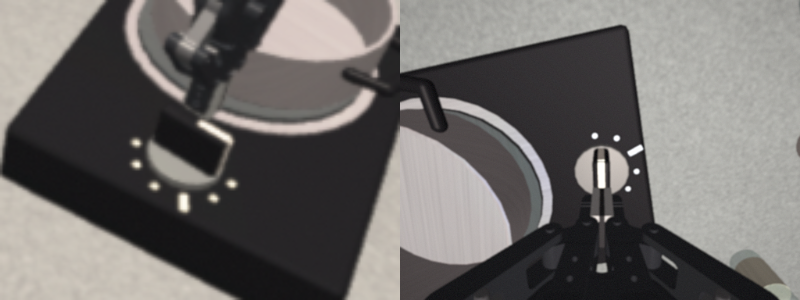

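Run:
```python
from h import *
import pickle
cs=pickle.load(open("c0.pkl","rb"));s,d=cs["scene"],cs["side"]
M=lambda c:K(c)@np.c_[c["R"],c["t"]]
def tri(a,b):
    X=cv2.triangulatePoints(M(s),M(d),np.float64(a),np.float64(b)).ravel();X=X[:3]/X[3]
    return X.round(4),(proj(s,X)-a).round(1)
f=lambda x,y:(310+x*.4,200+y*.4); g=lambda x,y:(120+x/2.5,200+y/2.5)
print("tip",tri(f(193,112),g(256,198)))
print("bar pointer top end",tri((352+318*.16,228+172*.16),(191+173*.16,258+197*.16)))
print("bar pointer low end",tri((352+278*.16,228+265*.16),(191+180*.16,258+270*.16)))
print("simmer",tri((383.1,280.7),(211.2-.5,296.5)))
im=np.hstack([cv2.resize(read_camera("side")["pixels"][255:315,190:250,::-1],(400,400),interpolation=2),cv2.resize(read_camera("scene")["pixels"][220:300,345:425,::-1],(400,400),interpolation=2)])
cv2.imwrite("pics/w4.png",im)
```

```text
tip (array([0.5663, 0.2394, 0.1186]), array([0.5, 1.2]))
bar pointer top end (array([0.5726, 0.2649, 0.1143]), array([-0.3, -0.7]))
bar pointer low end (array([0.5727, 0.2634, 0.0771]), array([-0.5, -1.3]))
simmer (array([0.5943, 0.2452, 0.0677]), array([-0.9, -2.1]))
```

View pics/w4.png

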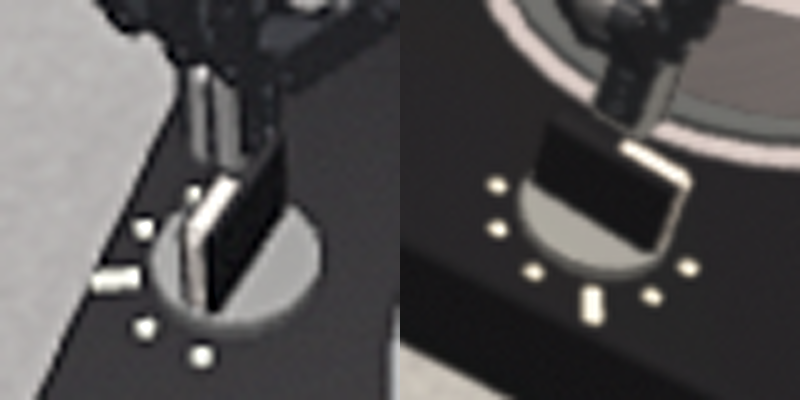

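Both views put the shut fingertips at z≈0.118, just above the bar's top. That is about 30 mm higher than the reported TCP, and the xy position agrees. I'll reopen, go down about 26 mm while watching force, and close again.

```bash
python3 -m crank '[{"travel":[0,0,0],"turn":0},{"travel":[0,0,0],"turn":0},{"travel":[0,0,0],"turn":0},{"travel":[0,0,0],"turn":0},{"travel":[0,0,0],"turn":0}]' 0.1
python3 -m crank '[{"travel":[0,0,0.004],"turn":0},{"travel":[0,0,0.004],"turn":0},{"travel":[0,0,0.003],"turn":0},{"travel":[0,0,0],"turn":0},{"travel":[0,0,0],"turn":0}]'
python3 - <<'E'
from h import *
o=get_obs();print(o["tool_pos"],o["width"])
im=np.hstack([cv2.resize(read_camera("side")["pixels"][255:315,190:250,::-1],(400,400),interpolation=2),cv2.resize(read_camera("scene")["pixels"][220:300,345:425,::-1],(400,400),interpolation=2)])
cv2.imwrite("pics/w5.png",im)
E
```

```text
time: 5.95
tool_pos: [0.5643, 0.2413, 0.0863]
eef_rot: [0.836, 0.548, -0.0, -0.0]
wrist_force: [0.1, 0.2, -1.0]
width: 0.0382
finger_force: 0.0
time: 6.45
tool_pos: [0.5642, 0.2413, 0.0751]
eef_rot: [0.836, 0.548, -0.0, -0.0]
wrist_force: [0.0, -0.3, 0.8]
width: 0.0383
finger_force: 0.0
[0.564189   0.24125358 0.07510783] 0.03825946698153296
```

View pics/w5.png

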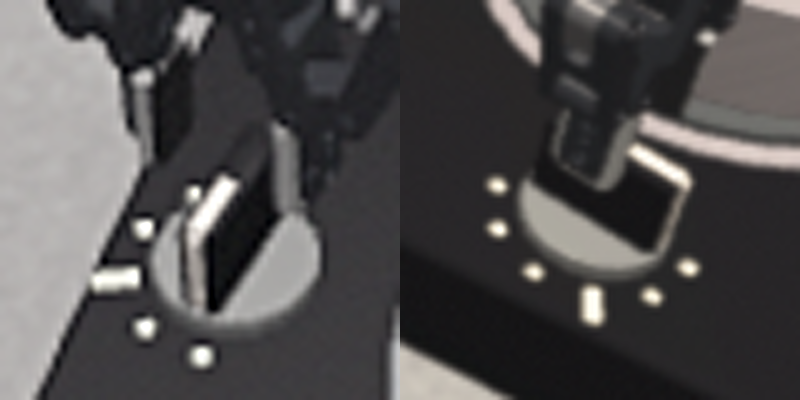

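The fingers now straddle the bar, with the left tip at about (150,160) and the right at (300,210) in the side crop. I'll go down 15 mm more, nudge across slightly, and close.

```bash
python3 -m crank '[{"travel":[0,-0.0015,0.003],"turn":0},{"travel":[0,0,0.004],"turn":0},{"travel":[0,0,0.004],"turn":0},{"travel":[0,0,0.004],"turn":0},{"travel":[0,0,0],"turn":0}]'
python3 -m crank '[{"travel":[0,0,0],"turn":0},{"travel":[0,0,0],"turn":0},{"travel":[0,0,0],"turn":0},{"travel":[0,0,0],"turn":0},{"travel":[0,0,0],"turn":0}]' 0.6
python3 -m crank '[{"travel":[0,0,0],"turn":0},{"travel":[0,0,0],"turn":0},{"travel":[0,0,0],"turn":0},{"travel":[0,0,0],"turn":0},{"travel":[0,0,0],"turn":0}]' 1
python3 -c "
from rig import *
print(get_obs()['torque'],get_obs()['joint_positions'])"
```

```text
time: 7.05
tool_pos: [0.5623, 0.2417, 0.0594]
eef_rot: [0.836, 0.548, -0.001, -0.0]
wrist_force: [-0.3, -0.8, -0.0]
width: 0.0384
finger_force: 0.0
time: 7.55
tool_pos: [0.5631, 0.2419, 0.0605]
eef_rot: [0.836, 0.548, 0.0, 0.0]
wrist_force: [0.5, -0.2, -0.1]
width: 0.017
finger_force: 0.1
time: 8.05
tool_pos: [0.5641, 0.2414, 0.0609]
eef_rot: [0.836, 0.548, 0.001, 0.001]
wrist_force: [3.4, -2.6, 2.9]
width: 0.0127
finger_force: 61.7
[-0.59608286 -0.56938629 -0.00088643] [ 2.23402228e-01  4.81231131e-01  1.54763212e+00 -9.67069048e-04
  1.11065342e+00  6.34005325e-01]
```

Gripped, with finger force 62 N. Next I turn the tool by +1.035 rad, clockwise from above.

```bash
python3 -m crank '[{"travel":[0,0.001,0],"turn":0.1},{"travel":[0,0,0],"turn":0.1},{"travel":[0,0,0],"turn":0.1},{"travel":[0,0,0],"turn":0.1},{"travel":[0,0,0],"turn":0.1}]'
python3 -m crank '[{"travel":[0,0,0],"turn":0.1},{"travel":[0,0,0],"turn":0.1},{"travel":[0,0,0],"turn":0.1},{"travel":[0,0,0],"turn":0.1},{"travel":[0,0,0],"turn":0.1}]'
python3 -m crank '[{"travel":[0,0,0],"turn":0.035},{"travel":[0,0,0],"turn":0},{"travel":[0,0,0],"turn":0},{"travel":[0,0,0],"turn":0},{"travel":[0,0,0],"turn":0}]'
python3 -c "
from rig import *
import numpy as np
q=get_obs()['eef_rot'];print(np.degrees(2*np.arctan2(q[1],q[0])),get_obs()['torque'])"
```

```text
time: 8.55
tool_pos: [0.5638, 0.2417, 0.0608]
eef_rot: [0.947, 0.323, 0.0, -0.0]
wrist_force: [1.1, -1.9, 4.5]
width: 0.0122
finger_force: 62.0
time: 9.05
tool_pos: [0.5636, 0.2422, 0.0609]
eef_rot: [0.997, 0.078, 0.0, -0.001]
wrist_force: [0.2, 0.2, 4.8]
width: 0.0124
finger_force: 62.0
time: 9.55
tool_pos: [0.5637, 0.2422, 0.0608]
eef_rot: [0.998, 0.063, 0.0, -0.001]
wrist_force: [0.1, 1.6, 4.7]
width: 0.0123
finger_force: 62.1
7.276710164951837 [ 0.280876    0.05593067 -0.03661588]
```

```bash
python3 -m crank '[{"travel":[0,0,0],"turn":0},{"travel":[0,0,0],"turn":0},{"travel":[0,0,0],"turn":0},{"travel":[0,0,0],"turn":0},{"travel":[0,0,0],"turn":0}]' 0.1
python3 -m crank '[{"travel":[0,0,-0.01],"turn":0},{"travel":[0,0,-0.02],"turn":0},{"travel":[0,0,-0.03],"turn":0},{"travel":[0,0,-0.03],"turn":0},{"travel":[0,0,-0.03],"turn":0}]'
python3 -m crank '[{"travel":[0,0,-0.03],"turn":0},{"travel":[0,0,-0.02],"turn":0},{"travel":[0,0,0],"turn":0},{"travel":[0,0,0],"turn":0},{"travel":[0,0,0],"turn":0}]'
python3 - <<'E'
from h import *
w=read_camera("wrist");s=read_camera("scene")
u=proj(w,[.564,.2415,.1]).astype(int)
a=w["pixels"][u[1]-45:u[1]+45,u[0]-45:u[0]+45,::-1]
cv2.imwrite("pics/w6.png",np.hstack([cv2.resize(a,(400,400),interpolation=2),cv2.resize(s["pixels"][160:320,310:510,::-1],(400,400),interpolation=2)]))
P=lambda x,y,z:cast(w,(u[0]-45+x*.225,u[1]-45+y*.225),z)[:2]
import pickle;pickle.dump((w,u),open("c2.pkl","wb"))
E
```

```text
time: 10.05
tool_pos: [0.5636, 0.2415, 0.0601]
eef_rot: [0.998, 0.063, -0.0, 0.0]
wrist_force: [0.3, -0.6, 0.4]
width: 0.0383
finger_force: 0.0
time: 10.55
tool_pos: [0.5638, 0.2415, 0.1823]
eef_rot: [0.998, 0.063, 0.0, -0.0]
wrist_force: [-0.3, -0.1, -0.4]
width: 0.0382
finger_force: 0.0
time: 11.05
tool_pos: [0.563, 0.2413, 0.229]
eef_rot: [0.998, 0.063, -0.001, 0.0]
wrist_force: [0.2, -0.5, 0.7]
width: 0.0383
finger_force: 0.0
```

View pics/w6.png

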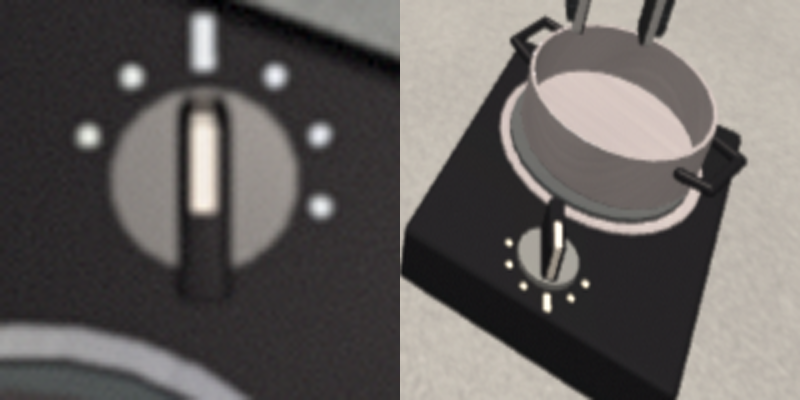

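The pointer line (203,160) lines up with the simmer bar (203,40), the pot is in place and the gripper is clear, so I'm handing in.

```bash
python3 -c "
from rig import *
print(sign_off())"
```

```text
the job is handed in; nothing more can be done
None
```

The job is handed in: the last picture showed the knob under the pot pointing at the simmer mark, the pot in place and the gripper clear; I never touched the other hot plate, and the verdict was not shown.

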